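# Power up the soldering bench in the safe order

### The arm

A 6-joint arm with a two-finger parallel gripper is mounted at the origin on the work surface. World frame = base frame: x ahead of the robot, y to its left, z up, the work surface at z = 0. Lengths are in m, angles in rad, forces in N, time in s.
With the tool pointing down it reaches from about 0.275 to 0.85 m from the base axis. Payload 5.2 kg.
Tool frame: the origin (TCP) lies on the centre line of the jaws, within the pads' length; the fingertips stand 14 mm ahead of it and the grasp point (between the pads) lies 5 mm behind it; z points along the fingers, y is the line along which they close (so a half turn about z gives the same grasp; the last joint's range is limited). The gripper opens to 85 mm and grips with 20 to 120 N. Pads are 22 mm wide; open, the fingers measure 114 mm over their backs; the gripper's body (76 mm by 85 mm) begins 54 mm behind the grasp point. The pads swing forward as they close: fully open they stand 13 mm farther back than shut.
Start: joints at [-1.314, 0.259, 1.535, -0, 1.348, -0.203], TCP at [0.244, -0.493, 0.245] pointing down, gripper open.
Joint ranges: [-3.14, 3.14], [-0.91, 2.08], [0.19, 2.58], [-1.22, 4.36], [0.22, 2.71], [-3.12, 3.12]. Speed limits (rad/s): [2.57, 2.57, 3.14, 3.14, 3.14, 3.14].

### API

Orientations are given as a unit quaternion [w, x, y, z].
In Python, from cell import ctrl gives the robot as it stands.
- The arm moves only by the tool send_rows, never from a script. Its argument "plan" is a list of rows, each an object of numbers: "x", "y", "z": the shift along the tool's x, y, z in mm; "rx", "ry", "rz": the turn, a rotation vector about the tool's x, y, z in rad. A call has 1 to 8 rows; each row is the pose to reach, as a shift and turn from the pose commanded when the call began, along the tool's axes at that moment; what a row does not reach only later rows make up. A row lasts 1/10 s, in which the tool goes at most 50 mm and 8.59 degrees, less where a joint would pass 70% of its speed; a pose out of reach is approached as far as the arm can. A call with a gripper value outside its range is refused whole. "gripper" is the finger opening in mm, from 0 to 85.4, set as the call begins (left out, the last holds). The fingers move at their own pace and stop on an object; "grip_force" is the grip in N (left out, the last holds). Time passes only in rows, so rows that repeat a pose let the fingers close. It gives the time, the measured TCP pose, the force, the opening and the grip force at its end, in the units of the state.
- ctrl.observe(): the state, without advancing time (a new reading comes with each control period).
- ctrl.read_camera(name): name is "scene" or "top" or "wrist"; returns a dict with "pixels" (400x640x3 uint8, red, green, blue), "range_z" (400x640 float32, m along the optical axis (not along the pixel's ray), 0 where there is no reading), "camera_matrix" (3x3 intrinsics, pixels), "k1" (the pictures are not rectified: a ray, as slopes to the right and down, at radius r is drawn at 1 + k1 r^2 times it, then the intrinsics apply), "R" (3x3) and "t" (3): a world point X has camera coordinates R X + t; the wrist camera has in their place "mount" (4x4, takes a point from camera to tool coordinates, whose origin is the TCP and whose axes are the flange's). Camera axes: x right, y down, z forward; pixel columns grow to the right and rows downward; lengths in m; the calibration is good to about 2 mm. A picture is of the moment at which its call begins: read the wrist's pose just before it.
- ctrl.sign_off(): hands the job in; it is judged then, once.
The state is a dict: "clock": time; "q": joint angles; "joint_vel": joint speeds; "joint_efforts": joint torques, N m; "ee_pos": TCP position; "orientation": TCP orientation; "force": force on the tool from outside, world axes, zero at the start; "wrist_torque": the same for the moment, N m; "opening": finger opening in m; "grip_force": force on a finger pad.
Only numpy, scipy, OpenCV 4.12 (cv2) and the standard library are available. Lean on these libraries where they do the work, as an engineer would, in place of code of your own. Each camera call takes 0.05 s, during which the arm holds its last target. There are 200 camera calls.

### The job

Switch on the soldering bench by pressing with the closed fingertips: first tip the large rocker of the white outlet box fully over by its raised half, then press the long bar key of the fume extractor's loose hand control all the way down and let it spring back up, and last push the big round button of the soldering station fully in, where it stays. Leave every other key and the small rocker alone; the hand control stays lying where it is, not lifted or shoved, and nothing else on the bench is picked up or shifted.

Things in the scene. Friction and masses are not known exactly. Their poses are not given: they have to be found in the camera images.
- power_box: white mains outlet box fixed to the bench, 90 mm (own x) by 170 mm (own y), 50 mm high; origin under its centre, z up, own -x is its front. Its flat top carries, along own y: the large black rocker (48 x 30 mm, centre at own y = -50 mm), a small black rocker (26 x 16 mm, at y = +12 mm) and a round socket (at y = +57 mm)
- master (a joint): tilt of the large rocker in rad: 0 = off, as it is with its front half (towards the box's own -x) standing up; 0.35 = on, front half fully down and level, rear half standing up. It is pushed down by the raised half, needs about 3 N there and stays wherever it is left. It starts between 0 and 0.05
- master_press (a point): point on the face of the large rocker's front half, 16 mm from its pivot, where to press; moves with the rocker; off it lies about 11 mm above the box top (61 mm above the bench), with the half's outer end 14 mm above the box top; when on it lies 6 mm above the box top
- aux (a joint): tilt of the small rocker (0 to 0.35 rad), to be left as it is, at 0
- pod: hand control of the fume extractor: grey slab lying loose on the bench, 64 mm (own x) by 130 mm (own y), 26 mm high, 0.4 to 0.8 kg; origin under its centre, z up. On its top are one long black bar key (18 x 44 mm, long side along own y, centre at own y = -30 mm) and one small square black key (16 mm, at y = +44 mm)
- start_key (a joint): how far the bar key is down, in m: 0 = up, 0.005 = fully down. Springs back; takes about 1.2 N to start and 3.7 N fully down
- start_key_top (a point): centre of the bar key's top face, 9 mm above the slab's top (35 mm above the bench) when up
- stop_key (a joint): how far the small square key is down (0 to 0.005 m, springs back), to be left alone
- station: soldering station: grey box fixed to the bench, 120 mm (own x) by 160 mm (own y), 70 mm high; origin under its centre, z up, own -x is its front. On its flat top: a display at the rear right (own -y), and along the front a big round black button (32 mm across, centre at own x = -30, y = -45 mm) and two small round black keys (16 mm across, at x = -30, y = +22 and +56 mm)
- heat_button (a joint): how far the big round button is in, in m: 0 = out, 0.006 = fully in. Needs about 3 N, has no spring and stays wherever it is left (it latches in)
- heat_button_top (a point): centre of the big round button's top face, 11 mm above the station's top (81 mm above the bench) when out, 5 mm above it when fully in
- set_key1 (a joint): how far the first small round key is down (0 to 0.005 m, springs back), to be left alone
- set_key2 (a joint): how far the second small round key is down (0 to 0.005 m, springs back), to be left alone
- tin: low round steel tin of brass wool, 54 mm across, 18 mm high, loose on top of the soldering station, at the rear left behind the small keys; origin under its centre. Bystander, not to be moved
- flux: small amber bottle with a white cap, 32 mm across, 60 mm high, standing; origin under its centre. Bystander, not to be moved
- spool: metal solder spool standing on end, 38 mm across, 40 mm high; origin under its centre. Bystander, not to be moved
- tray: blue three-compartment tray, 90 x 160 x 30 mm high, loose; origin under its centre. Bystander, not to be moved
- driver: screwdriver with red handle, 170 mm long, lying; origin under it. Bystander, not to be moved
- cutters: side cutters with dark rubber handles, about 145 mm long, 14 mm high, lying; origin under the pivot. Bystander, not to be moved
- mug: white mug, 76 mm across, 90 mm high, standing; origin under its centre. Bystander, not to be moved
Mind the look-alikes: they are no part of the job. Of the things that look like the pod, the larger one is meant. Leave any green look-alike of the power_box alone.

How it is judged:
By the outcome, as a careful person would: the job done as asked, in the order asked, and still so for the second after the job is handed in, with the robot touching nothing.
It also fails if it takes over 53 s, if anything falls off the work surface, if the arm or the gripper's body presses on something with over 40 N, if the wrist force passes 120 N, or if a joint passes its speed limit or range.

## Working session

There is one attempt and no reset: what is moved stays moved. The work goes in short steps, Python scripts to look and compute and a tool call to move; the robot and the scene stay as the last step left them, time stands still between calls to the robot, and variables do not carry over. Pictures are saved under pics/ and viewed, at most 10 in all, crops included, and the job is handed in when it is done.

Besides the shell and the picture viewer there is one more tool, called after "Emit:" as name(argument=value, ...), one argument or row to a line, values as JSON. send_rows: Moves the arm, as the interface text tells. Its arguments: {"type":"object","properties":{"plan":{"type":"array"},"gripper":{"type":"number"},"grip_force":{"type":"number"}},"required":["plan"]}

```bash
mkdir -p pics; cat > h.py <<'E'
import numpy as np,cv2
from cell import ctrl
def load(n):
    d=np.load(f'{n}.npy',allow_pickle=True).item(); return d
def snap(n,cam):
    o=ctrl.observe(); d=dict(ctrl.read_camera(cam)); d['o']=o
    if 'mount' in d:
        w,x,y,z=o['orientation']
        from scipy.spatial.transform import Rotation as Ro
        T=np.eye(4);T[:3,:3]=Ro.from_quat([x,y,z,w]).as_matrix();T[:3,3]=o['ee_pos']
        C=T@np.array(d['mount']);d['R']=C[:3,:3].T;d['t']=-C[:3,:3].T@C[:3,3]
    np.save(f'{n}.npy',d,allow_pickle=True)
    cv2.imwrite(f'pics/{n}.png',np.ascontiguousarray(d['pixels'][:,:,::-1])); return d
def rays(d,uv):
    K=np.array(d['camera_matrix']);uv=np.atleast_2d(np.array(uv,float))
    p=(uv-K[:2,2])/[K[0,0],K[1,1]];k=d['k1'];q=p.copy()
    for _ in range(20): q=p/(1+k*(q**2).sum(1,keepdims=True))
    return np.c_[q,np.ones(len(q))]
def onplane(d,uv,z):
    R=np.array(d['R']);t=np.array(d['t']);r=rays(d,uv)@R;c=-R.T@t
    return c+r*((z-c[2])/r[:,2])[:,None]
def depthpts(d,uv):
    r=rays(d,uv);uv=np.atleast_2d(np.array(uv)).astype(int)
    z=d['range_z'][uv[:,1],uv[:,0]];return (r*z[:,None]-np.array(d['t']))@np.array(d['R'])
E
python3 - <<'E'
from h import *
for c in('top','scene'):
    d=snap(c+'1',c);print(c,d['camera_matrix'],d['k1'],-np.array(d['R']).T@d['t'])
print(d['o'])
E
```

```text
top [[435.0244113    0.         318.79351994]
 [  0.         435.0244113  199.17983139]
 [  0.           0.           1.        ]] 0.007545731170898169 [ 0.38669781 -0.01499559  1.18265767]
scene [[468.65072732   0.         321.80537109]
 [  0.         468.65072732 195.078438  ]
 [  0.           0.           1.        ]] -0.004210906822476879 [1.34464225 0.34577027 0.88411369]
{'clock': 0.05, 'q': array([-1.31380595e+00,  2.59365287e-01,  1.53604993e+00,  8.52512328e-06,
        1.34803417e+00, -2.02801482e-01]), 'joint_vel': array([ 0.00131884, -0.001016  , -0.00114975, -0.00097086, -0.00049262,
       -0.00139393]), 'joint_efforts': array([ 2.41083748e-03, -4.47366750e+01, -2.91562968e+01, -2.99930525e-04,
        6.00988307e-03,  4.80400061e-06]), 'ee_pos': array([ 0.24396303, -0.49237846,  0.244476  ]), 'orientation': array([-9.28141467e-04,  9.73689911e-01,  2.27875173e-01, -2.09957482e-05]), 'force': array([ 0.30477451, -1.04355913,  0.32467291]), 'wrist_torque': array([0.01849967, 0.00766527, 0.04016092]), 'grip_force': 0.0, 'opening': 0.0853095120080752}
```

View pics/top1.png

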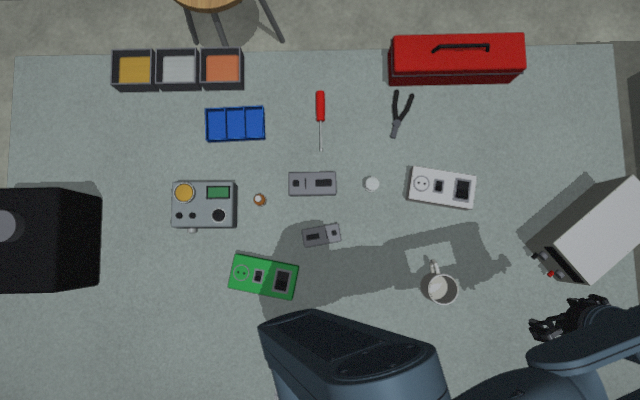

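View pics/scene1.png

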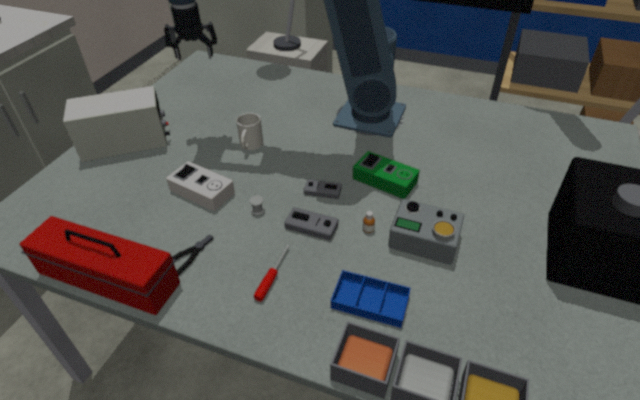

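Top view: the white box is at (442,187), its green look-alike at (263,277). The pod candidates are the larger slab at (312,183) and the smaller one at (321,235). The station is at (204,204), with its big button at (218,215). By the description the white box and the larger slab are meant. I'll confirm both in an enlarged crop.

```bash
python3 - <<'E'
from h import *
d=load('top1');im=np.ascontiguousarray(d['pixels'][:,:,::-1])
cv2.imwrite('pics/crop1.png',cv2.resize(im[155:255,285:485],None,fx=4,fy=4,interpolation=cv2.INTER_CUBIC))
g=im.max(2)
def blobs(x0,y0,x1,y1,z,th=60):
    m=(g[y0:y1,x0:x1]<th).astype(np.uint8)
    n,l,s,c=cv2.connectedComponentsWithStats(m)
    for i in range(1,n):
        if s[i,4]>12:
            w=np.argwhere(l==i); P=onplane(d,w[:,::-1]+[x0,y0],z)[:,:2]*1e3
            (cc,wh,a)=cv2.minAreaRect(P.astype(np.float32))
            print('  blob',(c[i]+[x0,y0]).round(1),s[i,4],'xy',P.mean(0).round(1),'rect',np.round(cc,1),np.round(wh,1),round(a,1))
print('box');blobs(405,160,480,212,.056)
print('pod');blobs(286,168,340,198,.035)
print('small');blobs(300,220,345,250,.03)
print('station');blobs(168,178,240,232,.08)
for n,uv in dict(box=(448,197),pod=(308,189),small=(320,238),st=(205,208),green=(263,290)).items():
    print(n,depthpts(d,[uv]).round(4),im[uv[1],uv[0]])
E
```

```text
box
  blob [438.4 185.8] 56 xy [ 542.7 -321.2] rect [ 543.6 -320.3] [15.6 23.9] 87.0
  blob [462.1 189.5] 194 xy [ 531.6 -382.3] rect [ 532.1 -382. ] [29.6 44.5] 82.0
pod
  blob [323.3 182.3] 96 xy [561.7 -21.5] rect [562.5 -20.7] [37.4 16.2] 88.8
  blob [295.6 182.6] 33 xy [562.5  52.4] rect [562.7  52.6] [13.3 13.6] 89.1
small
  blob [333.7 232.4] 14 xy [428.1 -46.2] rect [427.8 -45.6] [7.9 7.9] 88.8
  blob [312.3 236.3] 65 xy [418.9  10.5] rect [418.7  10.8] [13.4 33. ] 8.3
station
  blob [234.8 206.6] 141 xy [497.1 205.7] rect [501.4 206.4] [107.8   7.7] 0.1
  blob [212.9 188.4] 32 xy [545.  261.7] rect [546.9 259.5] [26.5 57. ] 31.7
  blob [228.8 191.2] 15 xy [537.  221.1] rect [536.2 221.8] [28.5  2.6] 0.2
  blob [218.4 214.8] 108 xy [477.1 247.4] rect [477.1 247.7] [29.2 26.7] 44.6
  blob [178.6 215.1] 27 xy [478.4 348.7] rect [478.6 348.9] [13.  10.2] 88.8
  blob [192. 215.] 25 xy [477.9 314.6] rect [477.9 314.6] [10.5 10.2] 0.7
box [[ 0.5137 -0.3469  0.0484]] [176 174 171]
pod [[0.5459 0.0199 0.0251]] [131 123 120]
small [[ 0.4143 -0.0096  0.0172]] [90 85 82]
st [[0.4959 0.2841 0.0709]] [132 128 122]
green [[0.2837 0.1393 0.0475]] [ 54 101  36]
```

View pics/crop1.png

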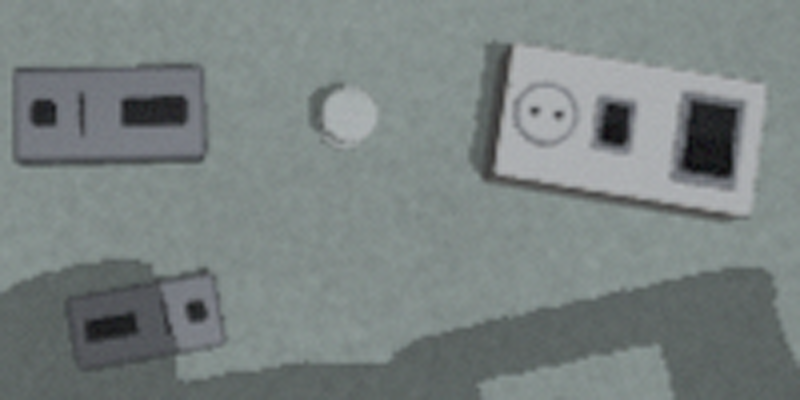

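The crop confirms it: the pod is the larger grey slab, crop (110,115), with its bar key at crop (155,110). The white box is at crop (630,130), with its large rocker at crop (708,140). The box's front faces the robot. I'll close the gripper and move above the rocker's front half.

Emit:
send_rows(
  plan=[
    {"x":45,"y":3,"rz":0.08},
    {"x":90,"y":6,"rz":0.18},
    {"x":140,"y":9,"rz":0.28},
    {"x":190,"y":13,"z":10,"rz":0.38},
    {"x":240,"y":16,"z":25,"rz":0.5},
    {"x":280,"y":19,"z":40,"rz":0.6},
    {"x":294,"y":19.5,"z":45,"rz":0.63},
    {"x":294,"y":19.5,"z":45,"rz":0.63},
  ],
  gripper=0,
  grip_force=30,
)

```text
invalid input at $.plan[0]: expected keys x, y, z, rx, ry, rz
```

Emit:
send_rows(
  plan=[
    {"x":0},
    {"x":0},
    {"x":0},
  ],
)

```text
invalid input at $.plan[0]: expected keys x, y, z, rx, ry, rz
```

```bash
python3 - <<'E'
from h import *
d=snap('w1','wrist');print(d['o'],-d['R'].T@d['t'])
d=snap('top2','top')
E
```

```text
{'clock': 0.1, 'q': array([-1.31378161e+00,  2.59269663e-01,  1.53599968e+00, -4.63668750e-05,
        1.34803460e+00, -2.02791802e-01]), 'joint_vel': array([ 0.00011101, -0.00107464, -0.00293466, -0.00036926, -0.00063345,
        0.00053211]), 'joint_efforts': array([ 3.78825178e-03, -4.46966457e+01, -2.91245162e+01, -3.19224127e-04,
        6.03525667e-03,  1.48460214e-05]), 'ee_pos': array([ 0.24396311, -0.4923989 ,  0.24454763]), 'orientation': array([-8.54717728e-04,  9.73686917e-01,  2.27888251e-01, -4.57928401e-05]), 'force': array([-0.04147755,  0.07197919, -0.7451137 ]), 'wrist_torque': array([ 0.07581233, -0.04109394,  0.04552135]), 'grip_force': 0.0, 'opening': 0.08533615650507721} [ 0.31637777 -0.45622973  0.37354471]
```

View pics/w1.png

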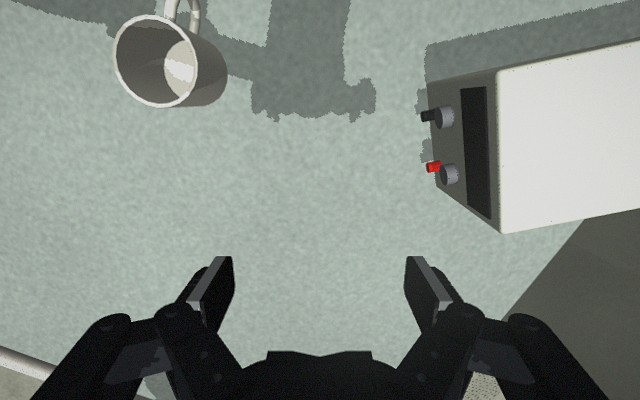

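The wrist view shows the mug at (170,60) and a bench power supply at right (560,130), close to the path. The move was refused because every key is needed. I'll check the supply's height before resending.

```bash
python3 - <<'E'
from h import *
d=load('top1');print(depthpts(d,[(600,215),(560,245),(545,240),(530,245),(440,285),(580,280)]).round(3))
d=load('w1');print(depthpts(d,[(505,80),(505,220),(600,150),(440,180)]).round(3))
E
```

```text
[[ 0.452 -0.673  0.149]
 [ 0.383 -0.573  0.149]
 [ 0.396 -0.565  0.098]
 [ 0.385 -0.56   0.03 ]
 [ 0.284 -0.325  0.006]
 [ 0.3   -0.622  0.132]]
[[ 0.388 -0.567  0.149]
 [ 0.301 -0.632  0.15 ]
 [ 0.38  -0.662  0.151]
 [ 0.3   -0.629  0.021]]
```

Emit:
send_rows(
  plan=[
    {"x":45,"y":3,"z":0,"rx":0,"ry":0,"rz":0.08},
    {"x":90,"y":6,"z":0,"rx":0,"ry":0,"rz":0.18},
    {"x":140,"y":9,"z":0,"rx":0,"ry":0,"rz":0.28},
    {"x":190,"y":13,"z":10,"rx":0,"ry":0,"rz":0.38},
    {"x":240,"y":16,"z":25,"rx":0,"ry":0,"rz":0.5},
    {"x":280,"y":19,"z":40,"rx":0,"ry":0,"rz":0.6},
    {"x":294,"y":19.5,"z":45,"rx":0,"ry":0,"rz":0.63},
    {"x":294,"y":19.5,"z":45,"rx":0,"ry":0,"rz":0.63},
  ],
  gripper=0,
  grip_force=30,
)

```text
clock: 1.0
ee_pos: [0.5177, -0.3777, 0.1983]
orientation: [-0.001, 0.997, -0.083, -0.001]
force: [-0.7, -0.3, 0.4]
opening: -0.0003
grip_force: 0.0
```

Emit:
send_rows(
  plan=[
    {"x":0,"y":0,"z":0,"rx":0,"ry":0,"rz":0},
    {"x":0,"y":0,"z":0,"rx":0,"ry":0,"rz":0},
    {"x":0,"y":0,"z":0,"rx":0,"ry":0,"rz":0},
  ],
)

```text
clock: 1.3
ee_pos: [0.5152, -0.381, 0.2012]
orientation: [0.0, 0.996, -0.086, 0.0]
force: [-0.2, -0.4, -0.1]
opening: -0.0001
grip_force: 0.0
```

```bash
python3 - <<'E'
from h import *
d=snap('w2','wrist');print(d['o'],-d['R'].T@d['t'])
E
```

```text
{'clock': 1.3, 'q': array([-8.10415768e-01,  4.49488567e-01,  1.36619026e+00, -2.45337078e-04,
        1.32477548e+00,  9.32092292e-01]), 'joint_vel': array([ 0.00012189, -0.00097782,  0.00140628,  0.00099562, -0.00143831,
        0.00505912]), 'joint_efforts': array([ 3.30155790e-01, -5.48787832e+01, -2.87457383e+01,  1.73537456e-02,
       -1.73640838e-03, -1.27264549e-02]), 'ee_pos': array([ 0.51523529, -0.38103307,  0.20115781]), 'orientation': array([ 4.66350981e-04,  9.96319036e-01, -8.57207156e-02,  3.47322812e-04]), 'force': array([-0.23677152, -0.38551264, -0.09111928]), 'wrist_torque': array([-0.04292318,  0.03445125, -0.02593401]), 'grip_force': 0.0, 'opening': -0.00014051085922836266} [ 0.59470496 -0.39411813  0.33019304]
```

View pics/w2.png

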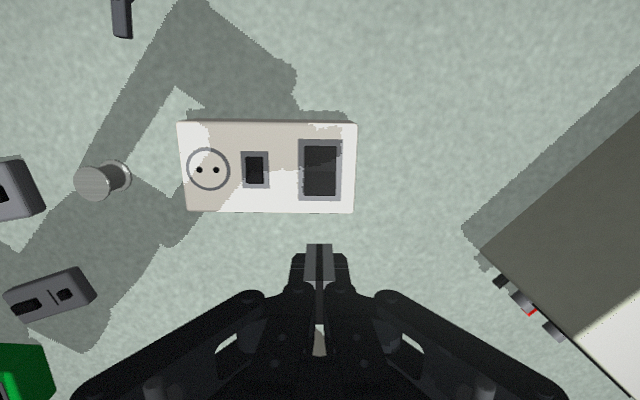

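The wrist view shows the box's long sides parallel to the image. The large rocker's black face spans about (303–337, 145–196), with its frame around it, and the fingertips are at (319,250). I'll refine the target from this view.

```bash
python3 - <<'E'
from h import *
d=load('w2');P=onplane(d,[(320,138),(320,201),(298,170),(342,170)],.05)*1e3
print('frame edges',P.round(1))
print('centre',onplane(d,[(320,170)],.053).round(4))
print('box corners',(onplane(d,[(178,122),(357,122),(355,213),(187,210)],.05)*1e3).round(1))
for v in range(142,202,5): print(v,depthpts(d,[(320,v)]).round(4))
print('small rocker',onplane(d,[(255,170)],.053))
E
```

```text
frame edges [[ 562.7 -389.9   50. ]
 [ 502.  -379.4   50. ]
 [ 536.5 -364.    50. ]
 [ 529.2 -405.6   50. ]]
centre [[ 0.5335 -0.3849  0.053 ]]
box corners [[ 599.6 -264.3   50. ]
 [ 571.2 -425.7   50. ]
 [ 483.3 -411.9   50. ]
 [ 515.6 -246.1   50. ]]
142 [[ 0.5594 -0.3893  0.0525]]
147 [[ 0.5554 -0.3886  0.0561]]
152 [[ 0.551  -0.3879  0.0565]]
157 [[ 0.5464 -0.3871  0.0563]]
162 [[ 0.5417 -0.3863  0.0562]]
167 [[ 0.5371 -0.3855  0.0565]]
172 [[ 0.5325 -0.3847  0.0569]]
177 [[ 0.5281 -0.3839  0.0583]]
182 [[ 0.5239 -0.3832  0.0606]]
187 [[ 0.5194 -0.3824  0.0617]]
192 [[ 0.5148 -0.3816  0.0624]]
197 [[ 0.507  -0.3803  0.053 ]]
small rocker [[ 0.54417982 -0.32402766  0.053     ]]
```

The rocker's front half is raised and the TCP is within 2 mm of the press point, so I'll descend.

Emit:
send_rows(
  plan=[
    {"x":1,"y":0,"z":40,"rx":0,"ry":0,"rz":0},
    {"x":1,"y":0,"z":80,"rx":0,"ry":0,"rz":0},
    {"x":1,"y":0,"z":105,"rx":0,"ry":0,"rz":0},
    {"x":1,"y":0,"z":115,"rx":0,"ry":0,"rz":0},
    {"x":1,"y":0,"z":120,"rx":0,"ry":0,"rz":0},
    {"x":1,"y":0,"z":123,"rx":0,"ry":0,"rz":0},
    {"x":1,"y":0,"z":126,"rx":0,"ry":0,"rz":0},
    {"x":1,"y":0,"z":126,"rx":0,"ry":0,"rz":0},
  ],
)

```text
clock: 2.15
ee_pos: [0.5174, -0.3809, 0.0757]
orientation: [0.001, 0.996, -0.085, 0.001]
force: [-1.0, 0.1, 1.1]
opening: -0.0004
grip_force: 0.8
```

Emit:
send_rows(
  plan=[
    {"x":0,"y":0,"z":1,"rx":0,"ry":0,"rz":0},
    {"x":0,"y":0,"z":2,"rx":0,"ry":0,"rz":0},
    {"x":0,"y":0,"z":3,"rx":0,"ry":0,"rz":0},
    {"x":0,"y":0,"z":3,"rx":0,"ry":0,"rz":0},
  ],
)

```text
clock: 2.55
ee_pos: [0.5173, -0.3802, 0.0714]
orientation: [0.0, 0.996, -0.085, 0.0]
force: [-1.2, -1.0, 2.1]
opening: 0.0
grip_force: 1.3
```

Emit:
send_rows(
  plan=[
    {"x":0,"y":0,"z":1,"rx":0,"ry":0,"rz":0},
    {"x":0,"y":0,"z":1.5,"rx":0,"ry":0,"rz":0},
    {"x":0,"y":0,"z":1.5,"rx":0,"ry":0,"rz":0},
  ],
)

```text
clock: 2.85
ee_pos: [0.5172, -0.3801, 0.07]
orientation: [0.0, 0.996, -0.085, 0.0]
force: [-2.3, 0.8, 5.4]
opening: -0.0003
grip_force: 2.5
```

Emit:
send_rows(
  plan=[
    {"x":0,"y":0,"z":0.5,"rx":0,"ry":0,"rz":0},
    {"x":0,"y":0,"z":1,"rx":0,"ry":0,"rz":0},
    {"x":0,"y":0,"z":1,"rx":0,"ry":0,"rz":0},
  ],
)

```text
clock: 3.15
ee_pos: [0.5172, -0.3801, 0.07]
orientation: [0.0, 0.996, -0.085, 0.0]
force: [-3.6, 1.9, 9.7]
opening: -0.0001
grip_force: 5.2
```

It stopped at z = 0.070 (tip at 56 mm) with the force rising, so the rocker is on its end stop. I'll press a little more, then lift and check.

Emit:
send_rows(
  plan=[
    {"x":0,"y":0,"z":1,"rx":0,"ry":0,"rz":0},
    {"x":0,"y":0,"z":1,"rx":0,"ry":0,"rz":0},
    {"x":0,"y":0,"z":-10,"rx":0,"ry":0,"rz":0},
    {"x":0,"y":0,"z":-50,"rx":0,"ry":0,"rz":0},
    {"x":0,"y":0,"z":-90,"rx":0,"ry":0,"rz":0},
    {"x":0,"y":0,"z":-133,"rx":0,"ry":0,"rz":0},
    {"x":0,"y":0,"z":-133,"rx":0,"ry":0,"rz":0},
    {"x":0,"y":0,"z":-133,"rx":0,"ry":0,"rz":0},
  ],
)

```text
clock: 3.95
ee_pos: [0.5181, -0.3803, 0.2032]
orientation: [0.001, 0.996, -0.085, 0.001]
force: [-0.2, -0.1, -0.4]
opening: -0.0001
grip_force: 0.0
```

```bash
python3 - <<'E'
from h import *
d=snap('w3','wrist');print(d['o']['ee_pos'])
for v in range(137,205,5): print(v,depthpts(d,[(320,v)]).round(4))
E
```

```text
[ 0.51806868 -0.38028668  0.20320428]
137 [[ 0.5666 -0.3894  0.0503]]
142 [[ 0.5622 -0.3886  0.0519]]
147 [[ 0.5576 -0.3878  0.0513]]
152 [[ 0.5545 -0.3872  0.0611]]
157 [[ 0.5503 -0.3865  0.0627]]
162 [[ 0.5454 -0.3857  0.0609]]
167 [[ 0.5406 -0.3849  0.06  ]]
172 [[ 0.5353 -0.384   0.0575]]
177 [[ 0.5307 -0.3832  0.0583]]
182 [[ 0.5256 -0.3823  0.057 ]]
187 [[ 0.5205 -0.3814  0.0563]]
192 [[ 0.5154 -0.3806  0.0557]]
197 [[ 0.5105 -0.3797  0.0561]]
202 [[ 0.504  -0.3786  0.0517]]
```

The rocker is fully over: the front half is level at 56 mm and the rear half is up. Next, the pod's bar key.

Emit:
send_rows(
  plan=[
    {"x":-2,"y":-40,"z":0,"rx":0,"ry":0,"rz":-0.02},
    {"x":-4,"y":-85,"z":0,"rx":0,"ry":0,"rz":-0.04},
    {"x":-6,"y":-133,"z":0,"rx":0,"ry":0,"rz":-0.06},
    {"x":-9,"y":-181,"z":0,"rx":0,"ry":0,"rz":-0.08},
    {"x":-11,"y":-229,"z":0,"rx":0,"ry":0,"rz":-0.1},
    {"x":-14,"y":-277,"z":10,"rx":0,"ry":0,"rz":-0.13},
    {"x":-16,"y":-325,"z":25,"rx":0,"ry":0,"rz":-0.16},
    {"x":-18,"y":-361,"z":35,"rx":0,"ry":0,"rz":-0.171},
  ],
)

```text
clock: 4.8
ee_pos: [0.559, -0.0179, 0.164]
orientation: [-0.001, 1.0, 0.001, -0.002]
force: [1.2, -0.2, 0.1]
opening: 0.0003
grip_force: 0.0
```

Emit:
send_rows(
  plan=[
    {"x":0,"y":0,"z":0,"rx":0,"ry":0,"rz":0},
    {"x":0,"y":0,"z":0,"rx":0,"ry":0,"rz":0},
    {"x":0,"y":0,"z":0,"rx":0,"ry":0,"rz":0},
    {"x":0,"y":0,"z":0,"rx":0,"ry":0,"rz":0},
  ],
)

```text
clock: 5.2
ee_pos: [0.5607, -0.0226, 0.1667]
orientation: [0.0, 1.0, -0.001, -0.0]
force: [-0.3, -0.0, 0.3]
opening: 0.0003
grip_force: 0.0
```

```bash
python3 - <<'E'
from h import *
d=snap('w4','wrist');print(d['o']['ee_pos'],d['o']['orientation'])
g=d['pixels'].max(2);x0,y0,x1,y1=140,100,380,240
m=(g[y0:y1,x0:x1]<60).astype(np.uint8);n,l,s,c=cv2.connectedComponentsWithStats(m)
for i in range(1,n):
    if s[i,4]>60:
        w=np.argwhere(l==i)[:,::-1]+[x0,y0];P=onplane(d,w,.035)[:,:2]*1e3
        print(s[i],(c[i]+[x0,y0]).round(),cv2.minAreaRect(P.astype(np.float32)),depthpts(d,[(c[i]+[x0,y0])])[0].round(4))
E
```

```text
[ 0.56069203 -0.02262136  0.16671461] [ 1.19095404e-04  9.99999848e-01 -5.37321128e-04 -3.11206183e-05]
[126  75   5  30  75] [268. 189.] ((564.7649536132812, 24.39717674255371), (2.3019843101501465, 27.580707550048828), 89.9791488647461) [0.5629 0.0259 0.0267]
[156  81  47  20 705] [316. 191.] ((563.8331298828125, -22.181747436523438), (42.41083908081055, 18.100130081176758), 89.875) [ 0.5641 -0.0191  0.0363]
[ 90  82  19  19 323] [239. 191.] ((563.533203125, 50.51823425292969), (16.704105377197266, 17.17929458618164), 89.84715270996094) [0.5644 0.0502 0.036 ]
```

View pics/w4.png

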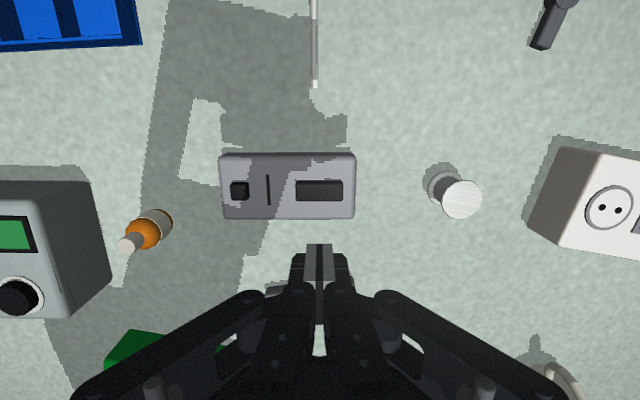

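The pod is ahead with its bar key at (319,190), centre (563.5, −22). I need +2.5 mm in x, then down.

Emit:
send_rows(
  plan=[
    {"x":2.5,"y":0,"z":40,"rx":0,"ry":0,"rz":0},
    {"x":2.5,"y":0,"z":80,"rx":0,"ry":0,"rz":0},
    {"x":2.5,"y":0,"z":103,"rx":0,"ry":0,"rz":0},
    {"x":2.5,"y":0,"z":112,"rx":0,"ry":0,"rz":0},
    {"x":2.5,"y":0,"z":112,"rx":0,"ry":0,"rz":0},
    {"x":2.5,"y":0,"z":116,"rx":0,"ry":0,"rz":0},
    {"x":2.5,"y":0,"z":118,"rx":0,"ry":0,"rz":0},
    {"x":2.5,"y":0,"z":119,"rx":0,"ry":0,"rz":0},
  ],
)

```text
clock: 6.05
ee_pos: [0.5639, -0.0215, 0.0488]
orientation: [0.0, 1.0, 0.0, 0.001]
force: [1.4, -1.1, 1.4]
opening: -0.0002
grip_force: 0.6
```

Emit:
send_rows(
  plan=[
    {"x":0,"y":0,"z":1,"rx":0,"ry":0,"rz":0},
    {"x":0,"y":0,"z":2,"rx":0,"ry":0,"rz":0},
    {"x":0,"y":0,"z":3,"rx":0,"ry":0,"rz":0},
    {"x":0,"y":0,"z":3,"rx":0,"ry":0,"rz":0},
  ],
)

```text
clock: 6.45
ee_pos: [0.5639, -0.0215, 0.0453]
orientation: [0.0, 1.0, 0.0, 0.001]
force: [1.8, -0.9, 2.3]
opening: 0.0001
grip_force: 1.5
```

Emit:
send_rows(
  plan=[
    {"x":0,"y":0,"z":0.5,"rx":0,"ry":0,"rz":0},
    {"x":0,"y":0,"z":1,"rx":0,"ry":0,"rz":0},
    {"x":0,"y":0,"z":1,"rx":0,"ry":0,"rz":0},
  ],
)

```text
clock: 6.75
ee_pos: [0.5637, -0.0214, 0.0441]
orientation: [0.0, 1.0, 0.0, 0.001]
force: [2.7, -1.5, 3.1]
opening: 0.0001
grip_force: 1.8
```

Emit:
send_rows(
  plan=[
    {"x":0.5,"y":0,"z":0.5,"rx":0,"ry":0,"rz":0},
    {"x":0.5,"y":0,"z":1,"rx":0,"ry":0,"rz":0},
    {"x":0.5,"y":0,"z":1,"rx":0,"ry":0,"rz":0},
  ],
)

```text
clock: 7.05
ee_pos: [0.5638, -0.0214, 0.0439]
orientation: [0.0, 1.0, 0.0, 0.0]
force: [-2.6, -0.8, 12.7]
opening: 0.0001
grip_force: 5.8
```

Emit:
send_rows(
  plan=[
    {"x":0,"y":0,"z":0.5,"rx":0,"ry":0,"rz":0},
    {"x":0,"y":0,"z":1,"rx":0,"ry":0,"rz":0},
    {"x":0,"y":0,"z":1,"rx":0,"ry":0,"rz":0},
  ],
)

```text
clock: 7.35
ee_pos: [0.5638, -0.0214, 0.0438]
orientation: [0.0, 1.0, 0.001, 0.0]
force: [-3.0, 0.7, 18.2]
opening: -0.0001
grip_force: 9.2
```

The key is on its stop, well above 3.7 N, with z constant at 0.0438. I'll lift straight up and check that the pod stayed put.

Emit:
send_rows(
  plan=[
    {"x":0,"y":0,"z":-3,"rx":0,"ry":0,"rz":0},
    {"x":0,"y":0,"z":-10,"rx":0,"ry":0,"rz":0},
    {"x":0,"y":0,"z":-40,"rx":0,"ry":0,"rz":0},
    {"x":0,"y":0,"z":-85,"rx":0,"ry":0,"rz":0},
    {"x":0,"y":0,"z":-126,"rx":0,"ry":0,"rz":0},
    {"x":0,"y":0,"z":-126,"rx":0,"ry":0,"rz":0},
    {"x":0,"y":0,"z":-126,"rx":0,"ry":0,"rz":0},
  ],
)

```text
clock: 8.05
ee_pos: [0.5632, -0.0209, 0.1683]
orientation: [-0.0, 1.0, 0.0, 0.0]
force: [0.3, -0.2, -0.4]
opening: 0.0003
grip_force: 0.0
```

```bash
python3 - <<'E'
from h import *
d=snap('w5','wrist');print(d['o']['ee_pos'],d['o']['orientation'])
g=d['pixels'].max(2);x0,y0,x1,y1=140,100,380,240
m=(g[y0:y1,x0:x1]<60).astype(np.uint8);n,l,s,c=cv2.connectedComponentsWithStats(m)
for i in range(1,n):
    if s[i,4]>60:
        w=np.argwhere(l==i)[:,::-1]+[x0,y0];P=onplane(d,w,.035)[:,:2]*1e3
        q=depthpts(d,w)
        print(s[i],(c[i]+[x0,y0]).round(),cv2.minAreaRect(P.astype(np.float32)),np.median(q,0).round(4))
E
```

```text
[ 0.56317383 -0.02087719  0.16827345] [-1.06555093e-04  9.99999870e-01  4.96744914e-04  3.45773186e-05]
[129  77   4  30  76] [270. 192.] ((564.78369140625, 24.602602005004883), (27.86405372619629, 2.483441114425659), 0.03316977992653847) [0.5631 0.0259 0.0267]
[158  83  47  20 686] [317. 193.] ((563.9473266601562, -22.13628578186035), (18.287254333496094, 42.48146438598633), 0.0009613186703063548) [ 0.5631 -0.0176  0.0351]
[ 93  84  19  18 316] [242. 193.] ((563.9723510742188, 50.5410041809082), (16.379322052001953, 16.615360260009766), 0.003213840536773205) [0.5641 0.0506 0.0349]
```

The pod hasn't moved and the key is back up at 35 mm. Now to the soldering station's button.

Emit:
send_rows(
  plan=[
    {"x":-13,"y":-40,"z":-20,"rx":0,"ry":0,"rz":0},
    {"x":-27,"y":-85,"z":-30,"rx":0,"ry":0,"rz":0},
    {"x":-41,"y":-130,"z":-30,"rx":0,"ry":0,"rz":0},
    {"x":-55,"y":-175,"z":-30,"rx":0,"ry":0,"rz":0},
    {"x":-70,"y":-220,"z":-30,"rx":0,"ry":0,"rz":0},
    {"x":-80,"y":-255,"z":-30,"rx":0,"ry":0,"rz":0},
    {"x":-85,"y":-268,"z":-30,"rx":0,"ry":0,"rz":0},
    {"x":-85,"y":-268,"z":-30,"rx":0,"ry":0,"rz":0},
  ],
)

```text
clock: 8.9
ee_pos: [0.4765, 0.2478, 0.196]
orientation: [0.001, 1.0, 0.002, -0.002]
force: [-0.2, 0.4, 0.4]
opening: -0.0
grip_force: 0.0
```

Emit:
send_rows(
  plan=[
    {"x":0,"y":0,"z":0,"rx":0,"ry":0,"rz":0},
    {"x":0,"y":0,"z":0,"rx":0,"ry":0,"rz":0},
    {"x":0,"y":0,"z":0,"rx":0,"ry":0,"rz":0},
  ],
)

```text
clock: 9.2
ee_pos: [0.479, 0.2453, 0.1976]
orientation: [0.0, 1.0, -0.001, -0.0]
force: [0.0, 0.2, -0.2]
opening: 0.0003
grip_force: 0.0
```

```bash
python3 - <<'E'
from h import *
d=snap('w6','wrist');print(d['o']['ee_pos'],d['o']['orientation'])
g=d['pixels'].max(2);x0,y0,x1,y1=180,100,400,240
m=(g[y0:y1,x0:x1]<60).astype(np.uint8);n,l,s,c=cv2.connectedComponentsWithStats(m)
for i in range(1,n):
    if s[i,4]>60:
        w=np.argwhere(l==i)[:,::-1]+[x0,y0];P=onplane(d,w,.08)[:,:2]*1e3
        print(s[i],(c[i]+[x0,y0]).round(),cv2.minEnclosingCircle(P.astype(np.float32)),np.median(depthpts(d,w),0).round(4))
E
```

```text
[0.47897133 0.24529327 0.19759358] [ 2.03039891e-04  9.99999747e-01 -6.59407205e-04 -1.71480545e-04]
[ 97   9  73  42 708] [307. 132.] ((537.5266723632812, 250.3030548095703), 32.96719741821289) [0.5317 0.2596 0.0713]
[119  82  35  36 905] [316. 200.] ((477.9105224609375, 248.01637268066406), 16.53458595275879) [0.4779 0.2474 0.0812]
[ 13  89  21  19 292] [203. 198.] ((479.77655029296875, 347.009765625), 9.456574440002441) [0.4794 0.3475 0.079 ]
[ 52  89  19  19 269] [241. 198.] ((479.309326171875, 313.83990478515625), 8.962811470031738) [0.479  0.314  0.0791]
```

View pics/w6.png

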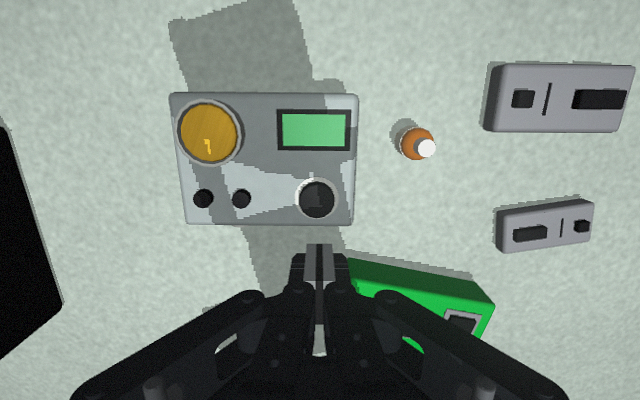

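The station's big button is at (316,200), centre (478, 248), and its small keys are at (203,198) and (241,198), over 60 mm away. I'll correct −1 and −2.5 mm and press.

Emit:
send_rows(
  plan=[
    {"x":-1,"y":-2.5,"z":35,"rx":0,"ry":0,"rz":0},
    {"x":-1,"y":-2.5,"z":70,"rx":0,"ry":0,"rz":0},
    {"x":-1,"y":-2.5,"z":90,"rx":0,"ry":0,"rz":0},
    {"x":-1,"y":-2.5,"z":98,"rx":0,"ry":0,"rz":0},
    {"x":-1,"y":-2.5,"z":98,"rx":0,"ry":0,"rz":0},
    {"x":-1,"y":-2.5,"z":102,"rx":0,"ry":0,"rz":0},
    {"x":-1,"y":-2.5,"z":104,"rx":0,"ry":0,"rz":0},
    {"x":-1,"y":-2.5,"z":106,"rx":0,"ry":0,"rz":0},
  ],
)

```text
clock: 10.05
ee_pos: [0.4785, 0.2493, 0.093]
orientation: [-0.0, 1.0, 0.0, 0.001]
force: [0.0, -0.7, 3.1]
opening: -0.0002
grip_force: 1.5
```

Emit:
send_rows(
  plan=[
    {"x":0,"y":0,"z":1,"rx":0,"ry":0,"rz":0},
    {"x":0,"y":0,"z":2,"rx":0,"ry":0,"rz":0},
    {"x":0,"y":0,"z":3,"rx":0,"ry":0,"rz":0},
    {"x":0,"y":0,"z":3,"rx":0,"ry":0,"rz":0},
  ],
)

```text
clock: 10.45
ee_pos: [0.4779, 0.2494, 0.0891]
orientation: [-0.0, 1.0, 0.0, 0.001]
force: [2.4, -0.8, 2.3]
opening: -0.0002
grip_force: 1.6
```

Emit:
send_rows(
  plan=[
    {"x":0,"y":0,"z":0.5,"rx":0,"ry":0,"rz":0},
    {"x":0,"y":0,"z":1,"rx":0,"ry":0,"rz":0},
    {"x":0,"y":0,"z":1,"rx":0,"ry":0,"rz":0},
  ],
)

```text
clock: 10.75
ee_pos: [0.478, 0.2494, 0.0889]
orientation: [-0.0, 1.0, 0.0, 0.001]
force: [0.9, -0.3, 8.9]
opening: -0.0
grip_force: 4.8
```

Emit:
send_rows(
  plan=[
    {"x":0,"y":0,"z":1,"rx":0,"ry":0,"rz":0},
    {"x":0,"y":0,"z":1,"rx":0,"ry":0,"rz":0},
  ],
)

```text
clock: 10.95
ee_pos: [0.478, 0.2494, 0.0887]
orientation: [-0.0, 1.0, 0.0, 0.001]
force: [-2.6, -1.0, 15.8]
opening: 0.0003
grip_force: 8.1
```

Emit:
send_rows(
  plan=[
    {"x":0,"y":0,"z":-3,"rx":0,"ry":0,"rz":0},
    {"x":0,"y":0,"z":-12,"rx":0,"ry":0,"rz":0},
    {"x":0,"y":0,"z":-45,"rx":0,"ry":0,"rz":0},
    {"x":0,"y":0,"z":-85,"rx":0,"ry":0,"rz":0},
    {"x":0,"y":0,"z":-112,"rx":0,"ry":0,"rz":0},
    {"x":0,"y":0,"z":-112,"rx":0,"ry":0,"rz":0},
    {"x":0,"y":0,"z":-112,"rx":0,"ry":0,"rz":0},
  ],
)

```text
clock: 11.65
ee_pos: [0.477, 0.2493, 0.1991]
orientation: [-0.0, 1.0, 0.0, 0.0]
force: [-0.5, 1.1, -0.0]
opening: 0.0001
grip_force: 0.0
```

```bash
python3 - <<'E'
from h import *
d=snap('w7','wrist');print(d['o']['ee_pos'],d['o']['force'])
g=d['pixels'].max(2);x0,y0,x1,y1=180,100,400,240
m=(g[y0:y1,x0:x1]<60).astype(np.uint8);n,l,s,c=cv2.connectedComponentsWithStats(m)
for i in range(1,n):
    if s[i,4]>60:
        w=np.argwhere(l==i)[:,::-1]+[x0,y0]
        print(s[i],np.median(depthpts(d,w),0).round(4))
d=snap('top3','top');a=load('top1')
im=np.ascontiguousarray(d['pixels'][:,:,::-1]);g=im.max(2)
for n,(x0,y0,x1,y1) in dict(pod=(286,168,340,198),box=(405,160,480,212)).items():
    for gg in(a['pixels'].max(2),g):
        m=(gg[y0:y1,x0:x1]<60).astype(np.uint8);k,l,s,c=cv2.connectedComponentsWithStats(m)
        print(n,[(c[i].round(1)+[x0,y0],s[i,4]) for i in range(1,k) if s[i,4]>25])
E
```

```text
[0.47704958 0.24927727 0.1990831 ] [-0.49473142  1.07163151 -0.0040266 ]
[102   7  73  41 666] [0.5297 0.262  0.0713]
[125  79  33  34 812] [0.4774 0.2471 0.0752]
[ 18  86  20  19 285] [0.4797 0.3475 0.0791]
[ 57  86  19  20 263] [0.479  0.3142 0.0791]
pod [(array([323.3, 182.3]), np.int32(96)), (array([295.6, 182.6]), np.int32(33))]
pod [(array([323.3, 182.3]), np.int32(96)), (array([295.7, 182.6]), np.int32(32))]
box [(array([438.4, 185.8]), np.int32(56)), (array([462.1, 189.5]), np.int32(194))]
box [(array([438.4, 185.9]), np.int32(54)), (array([462. , 189.4]), np.int32(194))]
```

The button is fully in at 75 mm, the small keys are untouched and the pod has not moved. I'll hand in.

```bash
python3 -c "
from cell import ctrl;print(ctrl.sign_off())"
```

```text
the job is handed in; nothing more can be done
None
```

The job is done and handed in after about 12 s: the large rocker is fully over, the bar key was pressed down and sprang back with the pod unmoved, and the big round button is fully in.

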